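# Clip the shade back onto the bedside lamp

## Robot

A 6-joint arm with a two-finger parallel gripper is mounted at the origin on the work surface. World frame = base frame: x ahead of the robot, y to its left, z up, the work surface at z = 0. Lengths are in m, angles in rad, forces in N, time in s.
With the tool pointing down it reaches from about 0.25 to 0.725 m from the base axis. Payload 4 kg.
Tool frame: the origin (TCP) lies midway between the tips of the shut fingers; the grasp point (between the pads) lies 19 mm behind it; z points along the fingers, y is the line along which they close (so a half turn about z gives the same grasp; the last joint's range is limited). The gripper opens to 85 mm and grips with 20 to 120 N. Pads are 22 mm wide; open, the fingers measure 114 mm over their backs; the gripper's body (76 mm by 85 mm) begins 54 mm behind the grasp point. The pads swing forward as they close: fully open they stand 13 mm farther back than shut.
Start: joints at [1.174, 0.241, 0.005, 1.335, 0, 1.571], TCP at [0.193, 0.461, 0.231] pointing down, gripper open.
Joint ranges: [-2.72, 2.72], [-1.05, 1.87], [-1.09, 1.28], [-1.99, 2.15], [-1.42, 1.44], [-3.14, 3.14]. Speed limits (rad/s): [2.79, 2.79, 3.14, 3.14, 3.14, 3.14].

## Interface

Orientations are given as [roll, pitch, yaw] about the fixed x, y, z axes, in that order (R = Rz(yaw) Ry(pitch) Rx(roll)).
In Python, from bench import ctrl gives the robot as it stands.
- The arm moves only by the shell command python3 -m pendant 'ROWS' [FORCE]. ROWS is JSON, a list of rows, each a list of 5 numbers: the shift along the tool's x, y, z each as a share of 0.15 m, from -1 to 1, then the turn about the tool's z as a share of 90 degrees, from -1 to 1, then the opening, from 0 (shut) to 1 (fully open). A call has 1 to 5 rows; each row is the pose to reach, as a shift and turn from the pose commanded when the call began, along the tool's axes at that moment; what a row does not reach only later rows make up. A row lasts 1/10 s, in which the tool goes at most 50 mm and 8.59 degrees, less where a joint would pass 70% of its speed; a pose out of reach is approached as far as the arm can. A call with a number of a shift or a turn outside -1 to 1 is refused whole. A call with a gripper value outside its range is refused whole. The fingers move at their own pace and stop on an object; FORCE is the grip in N (left out, the last holds). Time passes only in rows, so rows that repeat a pose let the fingers close. It gives the time, the measured TCP pose, the force, the opening and the grip force at its end, in the units of the state.
- ctrl.sense(): the state, without advancing time (a new reading comes with each control period).
- ctrl.snapshot(name): name is "scene" or "top" or "wrist"; returns a dict with "img" (384x512x3 uint8, blue, green, red), "depth" (384x512 float32, m along the optical axis (not along the pixel's ray), 0 where there is no reading), "mtx" (3x3 intrinsics, pixels), "rvec" (rotation vector, rad) and "tvec" (3), from world to camera coordinates, as OpenCV has them. Camera axes: x right, y down, z forward; pixel columns grow to the right and rows downward; lengths in m; the calibration is good to about 2 mm. A picture is of the moment at which its call begins.
- ctrl.sign_off(): hands the job in; it is judged then, once.
The state is a dict: "time_s": time; "q": joint angles; "dq": joint speeds; "effort": joint torques, N m; "tcp_pos": TCP position; "tcp_rot": TCP orientation; "force": force on the tool from outside, world axes, zero at the start; "torque": the same for the moment, N m; "opening": finger opening in m; "grip_force": force on a finger pad.
Only numpy, scipy, OpenCV 4.12 (cv2) and the standard library are available. Lean on these libraries where they do the work, as an engineer would, in place of code of your own. Each camera call takes 0.05 s, during which the arm holds its last target. There are 200 camera calls.

## Task

The lamp's glass shade hangs on the horizontal rod from a sleeve that has crept outwards. Slide the sleeve by its peg all the way back against the collar, then take the steel spring clip from its wooden stand and press it down over the rod, in the groove just beyond the sleeve, until it is fully home there, and let go. Press with care: the lamp's head is sprung and must not be forced down hard (stay under about 20 N), and leave the other things on the dresser as they stand.

Things in the scene. Friction and masses are not known exactly. Their poses are not given: they have to be found in the camera images.
- rod_collar (a point): Dark bronze lamp, 160 mm square base, post, and a level round rod of 20 mm diameter running out from the post's head 200 mm above the dresser. Point: on the rod's axis at the outer face of the fixed collar (38 mm across) that the sleeve must rest against. x points out along the rod, z up.
- rod_end (a point): Plain free end of the rod, on its axis, 125 mm out from rod_collar. Same axes. The rod has one turned groove, 11 mm wide, floor diameter 14 mm. Its middle lies 52 to 64 mm out from rod_collar; exactly where differs from lamp to lamp and is not measured: look, or feel for it by sliding the clip's feet along the rod under a few newtons (they drop about 4 mm at the groove).
- lamp_head (a joint): How far (m) the lamp's head, with rod and shade, has sunk into its post: 0 at rest, growing downward; springs back, about 1.8 N per mm. It must not be pressed down more than 12 mm (about 21 N).
- hanger (a joint): Distance (m) of the shade's sleeve from the collar: 0 = against the collar, up to 0.06 outward. About 3 N of friction; stays where left. The sleeve is 30 mm across, 44 mm long; home, it covers the rod from 0 to 44 mm out from the collar. The leaded-glass shade (square, 155 mm wide at its foot) hangs below, 35 to 135 mm under the rod axis.
- hanger_peg (a point): Centre of the top of the peg on the sleeve: an upright dark pin of 12 mm diameter standing 28 mm out of the sleeve's top, 10 mm outward of the sleeve's collar-side end; its top is 43 mm above the rod axis. z up, x outward along the rod.
- clip: Steel spring clip, an upside-down U with an upright tab, 75 g. Origin: centre of its bore, which lies on the rod's axis when the clip is fully home (its bridge then rests on the groove floor). z up, x along the bore (clip 8 mm thick), y across the jaws. The bridge is 26 mm in y, 7 to 14 mm above the origin. Starts upright in its stand, origin 16.5 mm above the dresser.
- clip_tab (a point): Centre of the top of the clip's tab, 48 mm above the clip's origin; same axes. The tab is a block 10 mm in x, 16 mm in y and 34 mm tall; grip it across y, in its upper half, so that the fingertips stay clear of the rod.
- clip_mouth (a point): Middle between the tips of the clip's two sprung jaws, 8 mm below its origin. Jaws 28 mm across in y, inward rounded feet, 9 mm mouth. Feet first meet the groove floor with the origin about 12 mm above the rod axis, part and snap past at about 8 to 12 N (the push then falls to nothing). On the full rod they rest with the origin about 16 mm above it and cannot go home.
- clip_stand: Dark wooden stand 54 x 64 mm, 22 mm high, fixed, with a slot 13 x 36 mm and 14 mm deep that holds the clip upright. Origin under its centre.
- cream_jar: Amber jar 56 mm across and 50 mm high, a bystander; origin under its centre.
- finial: Loose dark lamp finial 28 mm across and 50 mm high, a bystander; origin under its centre.
- nut: Flat brass ring nut 32 mm across and 8 mm high, a bystander; origin under its centre.
- screwdriver: Screwdriver with a wooden handle lying flat, a bystander.
- mug: White mug 80 mm across and 95 mm high, a bystander; origin under its centre.

How it is judged:
By the outcome, as a careful person would: the job done as asked, in the order asked, and still so for the second after the job is handed in, with the robot touching nothing.
It also fails if it takes over 58 s, if anything falls off the work surface, if the arm or the gripper's body presses on something with over 40 N, if the wrist force passes 120 N, or if a joint passes its speed limit or range.

## Working session

There is one attempt and no reset: what is moved stays moved. The work goes in short steps, Python scripts to look and compute and a shell command to move; the robot and the scene stay as the last step left them, time stands still between calls to the robot, and variables do not carry over. Pictures are saved under pics/ and viewed, at most 10 in all, crops included, and the job is handed in when it is done.

```bash
mkdir -p pics; python3 - <<'E'
from bench import ctrl
import cv2,numpy as np
s=ctrl.sense();print(s['time_s'],s['tcp_pos'],s['tcp_rot'],s['opening'])
for n in("scene","top"):
    d=ctrl.snapshot(n);cv2.imwrite(f'pics/{n}.png',cv2.resize(d['img'],(800,600)) if 0 else d['img']);np.savez(f'{n}.npz',**d)
    print(n,d['mtx'].tolist(),d['rvec'].ravel(),d['tvec'].ravel())
E
```

```text
0.0 [0.1929795  0.46054726 0.23039356] [-3.13942477e+00 -1.01311016e-05  2.74479271e+00] 0.08511335969678545
scene [[406.71721969867997, 0.0, 260.7600539589802], [0.0, 406.71721969867997, 190.5134213417424], [0.0, 0.0, 1.0]] [ 2.12431725  0.95413858 -0.42457264] [-0.30605254 -0.15420108  1.43742446]
top [[376.5315301763279, 0.0, 251.0718622085665], [0.0, 376.5315301763279, 186.50369531177313], [0.0, 0.0, 1.0]] [ 2.15305508 -2.03295254  0.23516503] [-0.08809032  0.56829595  1.12560661]
```

View pics/top.png

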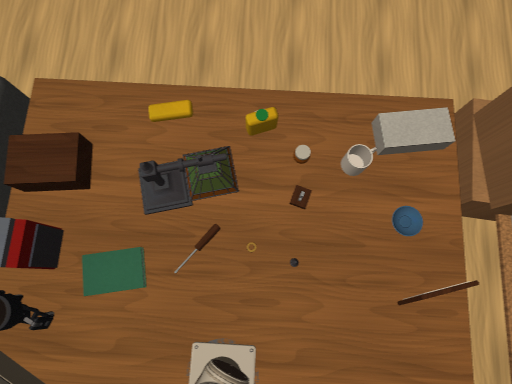

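View pics/scene.png

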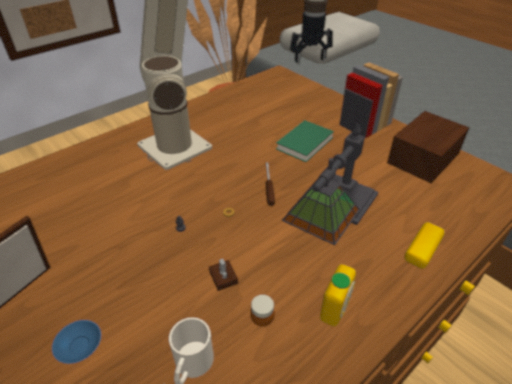

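The top view shows the lamp at (165–235, 150–210) with its rod running to about (228,157). The clip stand is at (300,197), the jar at (302,153), the nut at (251,247) and the finial at (294,262). I'll zoom in on the lamp and the stand.

```bash
cat > h.py <<'E'
import cv2,numpy as np
from bench import ctrl
def load(n): return dict(np.load(n+'.npz'))
def cam(d): 
    R=cv2.Rodrigues(d['rvec'])[0]; t=d['tvec'].reshape(3); return R,t
def ray(d,u,v):
    R,t=cam(d); p=np.linalg.inv(d['mtx'])@np.array([u,v,1.]); return -R.T@t, R.T@p
def onz(d,u,v,z):
    c,r=ray(d,u,v); return c+r*(z-c[2])/r[2]
def cloud(d):
    R,t=cam(d); h,w=d['depth'].shape; u,v=np.meshgrid(np.arange(w),np.arange(h))
    p=np.stack([u,v,np.ones_like(u)],-1)@np.linalg.inv(d['mtx']).T*d['depth'][...,None]
    return (p-t)@R
def proj(d,P): return cv2.projectPoints(np.array(P,float).reshape(-1,3),d['rvec'],d['tvec'],d['mtx'],None)[0].reshape(-1,2)
E
python3 - <<'E'
from h import *
d=load('top');X=cloud(d);np.set_printoptions(precision=3,suppress=True)
a=cv2.resize(d['img'][140:220,130:250],None,fx=4.4,fy=4.4,interpolation=cv2.INTER_CUBIC)
b=cv2.resize(d['img'][180:215,280:320],None,fx=6.5,fy=6.5,interpolation=cv2.INTER_CUBIC)
o=np.zeros((400,800,3),np.uint8);o[:a.shape[0],:a.shape[1]]=a;o[:b.shape[0],530:530+b.shape[1]]=b[:,:270]
cv2.imwrite('pics/crop.png',o)
w=np.zeros(X.shape[:2],bool);w[130:215,130:245]=1
m=w&(X[...,2]>.185)&(X[...,2]<.26)&(d['depth']>0)
P=X[m];print(len(P))
for z0 in np.arange(.185,.26,.005):
    q=P[(P[:,2]>=z0)&(P[:,2]<z0+.005)]
    if len(q):print(z0,len(q),q.mean(0),q.min(0),q.max(0))
w[:]=0;w[180:215,280:320]=1
m=w&(X[...,2]>.012)&(d['depth']>0);P=X[m];print('stand',P.mean(0),P.min(0),P.max(0))
q=P[P[:,2]>.035];print('clip',len(q),q.mean(0),q.min(0),q.max(0))
print(X[300,320],X[200,120])
E
```

```text
880
0.185 10 [0.555 0.224 0.187] [0.546 0.207 0.185] [0.592 0.242 0.189]
0.19 8 [0.56  0.204 0.192] [0.548 0.12  0.19 ] [0.592 0.233 0.195]
0.195 25 [0.573 0.163 0.198] [0.546 0.027 0.195] [0.615 0.237 0.2  ]
0.2 72 [0.586 0.132 0.203] [0.545 0.018 0.2  ] [0.629 0.241 0.205]
0.20500000000000002 223 [0.597 0.115 0.208] [0.546 0.018 0.205] [0.633 0.245 0.21 ]
0.21000000000000002 213 [0.597 0.121 0.212] [0.546 0.018 0.21 ] [0.628 0.239 0.215]
0.21500000000000002 78 [0.594 0.126 0.217] [0.546 0.056 0.215] [0.621 0.245 0.22 ]
0.22000000000000003 80 [0.571 0.211 0.223] [0.548 0.067 0.22 ] [0.611 0.254 0.225]
0.22500000000000003 80 [0.567 0.222 0.227] [0.544 0.083 0.225] [0.608 0.253 0.23 ]
0.23000000000000004 28 [0.571 0.209 0.232] [0.558 0.085 0.23 ] [0.604 0.235 0.235]
0.23500000000000004 1 [0.605 0.084 0.235] [0.605 0.084 0.235] [0.605 0.084 0.235]
0.24000000000000005 11 [0.606 0.089 0.243] [0.602 0.084 0.241] [0.608 0.095 0.245]
0.24500000000000005 16 [0.576 0.2   0.248] [0.559 0.086 0.245] [0.61  0.243 0.25 ]
0.25000000000000006 19 [0.566 0.229 0.253] [0.558 0.219 0.251] [0.58  0.242 0.255]
0.25500000000000006 16 [0.569 0.228 0.257] [0.562 0.221 0.255] [0.579 0.237 0.26 ]
stand [ 0.559 -0.218  0.026] [ 0.522 -0.252  0.012] [ 0.597 -0.184  0.071]
clip 24 [ 0.558 -0.218  0.061] [ 0.551 -0.223  0.037] [ 0.568 -0.212  0.071]
[ 0.237 -0.29   0.001] [0.517 0.377 0.003]
```

View pics/crop.png

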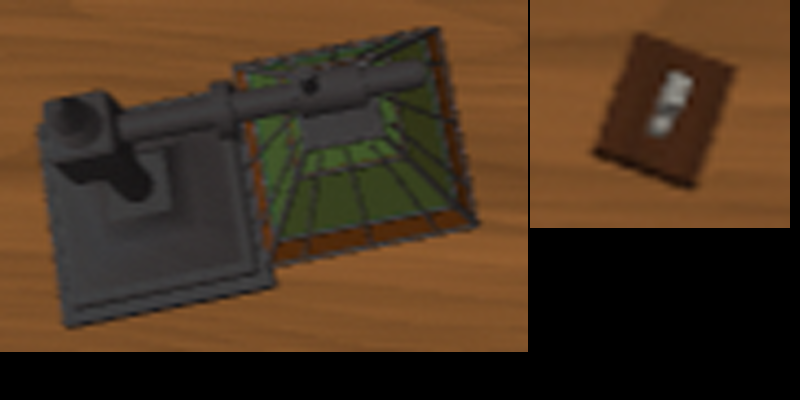

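The crop shows the collar's outer face at (183.6,164), the peg top at (200.5,159.3) and the rod end at (227.3,157.3). The clip in its stand lies along a slanted line at about (301,196). I'll get world points for these and the wrist camera geometry.

```bash
python3 - <<'E'
from h import *
np.set_printoptions(precision=4,suppress=True)
d=load('top');X=cloud(d)
print('collar',onz(d,183.6,164,.2),'peg',onz(d,200.5,159.3,.243),'end',onz(d,227.3,157.3,.2))
# rod fit from cloud: points z .203-.216, y<.08
m=np.zeros(X.shape[:2],bool);m[130:190,180:245]=1
P=X[m&(X[...,2]>.2)&(X[...,2]<.214)&(d['depth']>0)]
l=cv2.fitLine(P[:,:2].astype(np.float32),cv2.DIST_HUBER,0,.01,.01).ravel();print('line',l,len(P))
# stand rect
m[:]=0;m[183:210,284:318]=1
P=X[m&(X[...,2]>.014)&(X[...,2]<.03)];print('stand',cv2.minAreaRect(P[:,:2].astype(np.float32)*1000))
w=ctrl.snapshot('wrist');R,t=cam(w);s=ctrl.sense()
from scipy.spatial.transform import Rotation as Ro
T=Ro.from_euler('xyz',s['tcp_rot']).as_matrix()
print('cam in tool',T.T@(-R.T@t-s['tcp_pos']),'axis',T.T@R.T,w['mtx'][0,0])
E
```

```text
collar [0.5955 0.1378 0.2   ] peg [0.599  0.0841 0.243 ] end [0.6224 0.0151 0.2   ]
line [ 0.269  -0.9631  0.6002  0.0943] 303
stand ((559.9539184570312, -218.84518432617188), (53.92267608642578, 64.98233032226562), 72.68907165527344)
cam in tool [ 0.083  -0.0003 -0.1423] axis [[ 0.0001 -0.9465 -0.3226]
 [ 1.      0.0001 -0.    ]
 [ 0.0001 -0.3226  0.9465]] 299.9183462090782
```

```bash
python3 -m pendant '[[0,0,-0.3,0,1],[-0.3,-0.1,-0.5,0,1],[-0.6,-0.2,-0.5,0,1],[-0.88,-0.32,-0.5,0,1],[-0.88,-0.32,-0.5,0,1]]'; for i in 1 2; do python3 -m pendant '[[-0.3,-0.1,0,0,1],[-0.6,-0.2,0,0,1],[-0.88,-0.32,0,0,1],[-0.88,-0.32,0,0,1]]'; done;  python3 -m pendant '[[-0.3,-0.1,0,0.09,0.5],[-0.6,-0.2,0,0.18,0.2],[-0.88,-0.32,0,0.27,0],[-0.88,-0.32,0,0.36,0],[-0.88,-0.32,0,0.45,0]]';python3 -m pendant '[[0,0,0,0.1,0],[0,0,0,0.16,0],[0,0,0,0.16,0]]'
```

```text
time_s: 0.65
tcp_pos: [0.2997, 0.3623, 0.3066]
tcp_rot: [-3.141, 0.002, 2.737]
force: [-1.4, -0.2, -0.6]
opening: 0.0854
grip_force: 0.0
time_s: 1.05
tcp_pos: [0.4022, 0.2675, 0.3056]
tcp_rot: [-3.14, 0.001, 2.738]
force: [-0.4, 0.8, -1.0]
opening: 0.0851
grip_force: 0.0
time_s: 1.45
tcp_pos: [0.5052, 0.1728, 0.305]
tcp_rot: [-3.14, 0.0, 2.739]
force: [-0.1, -0.1, 0.7]
opening: 0.0854
grip_force: 0.0
time_s: 1.95
tcp_pos: [0.6061, 0.0806, 0.3047]
tcp_rot: [-3.139, -0.002, 2.031]
force: [-0.1, 0.7, 0.2]
opening: 0.0124
grip_force: 0.0
time_s: 2.25
tcp_pos: [0.6054, 0.082, 0.3059]
tcp_rot: [-3.141, -0.001, 1.789]
force: [-0.1, 0.5, -0.6]
opening: 0.0002
grip_force: 0.0
```

```bash
python3 - <<'E'
from h import *
s=ctrl.sense();print(s['time_s'],s['tcp_pos'],s['tcp_rot'],s['q'],s['force'])
d=ctrl.snapshot('wrist');np.savez('wrist.npz',**d)
cv2.imwrite('pics/w1.png',cv2.resize(d['img'],(800,600),interpolation=cv2.INTER_CUBIC))
E
```

```text
2.25 [0.60535793 0.08197161 0.3058985 ] [-3.14051574e+00 -7.50398718e-04  1.78861056e+00] [1.34264661e-01 4.64393587e-01 5.18209826e-01 1.62574835e+00
 6.57909660e-04 1.48724598e+00] [-0.12503277  0.45009568 -0.6264525 ]
```

View pics/w1.png

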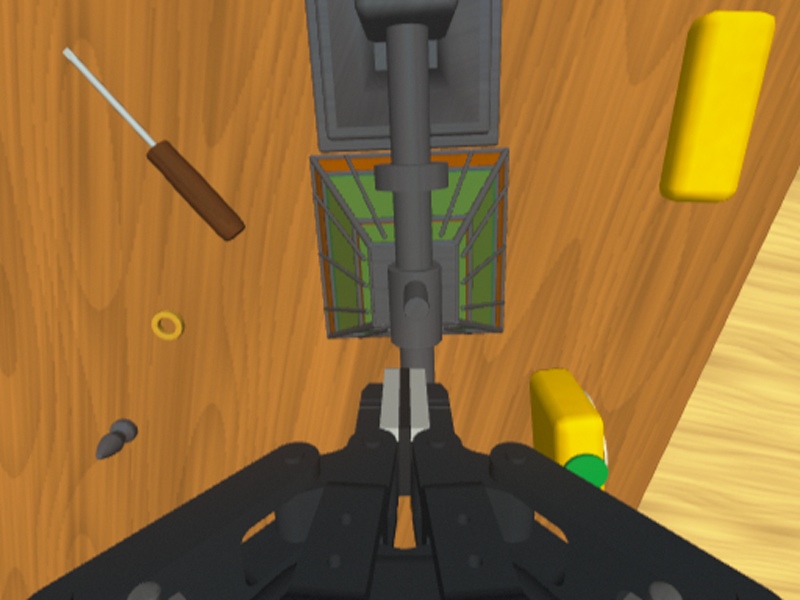

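The wrist picture shows the rod nearly vertical. In the 800x600 picture, the collar's outer face is at y≈188 (x 377–447), the sleeve spans y 265–345, and the peg top is near (416,293).

```bash
python3 - <<'E'
from h import *
np.set_printoptions(precision=4,suppress=True)
d=load('wrist');k=1/1.5625
def p(u,v,z):return onz(d,(u+.5)*k-.5,(v+.5)*k-.5,z)
cL,cR=p(377,187,.2),p(447,187,.2);c=(cL+cR)/2
print('collar',c,'w',np.linalg.norm(cL-cR))
s0,s1=p(389,266,.2),p(440,264,.2);e0,e1=p(391,344,.2),p(440,343,.2)
a,b=(s0+s1)/2,(e0+e1)/2;print('sleeve in',a,'out',b,'len',np.linalg.norm(a-b),'w',np.linalg.norm(s0-s1))
r0=(p(389,90,.2)+p(430,90,.2))/2;r1=(p(396,240,.2)+p(432,240,.2))/2;r2=(p(402,355,.2)+p(436,355,.2))/2
print('rod',r0,r1,r2)
u=(r2-r0)/np.linalg.norm(r2-r0);print('dir',u,np.degrees(np.arctan2(u[1],u[0])))
for z in(.243,):
  g=p(416,293,z);print('peg',g,'out',(g-c)@u,'side',np.cross(u,g-r0)[2])
print('sleeve at',(a-c)@u)
X=cloud(d);uu,vv=int(416*k),int(293*k);print(X[vv-4:vv+5:2,uu,:])
E
```

```text
collar [0.5965 0.14   0.2   ] w 0.036294588193486216
sleeve in [0.607  0.0996 0.2   ] out [0.6181 0.0539 0.2   ] len 0.04694309255250054 w 0.02791766089643669
rod [0.5851 0.1847 0.2   ] [0.6037 0.113  0.2   ] [0.6217 0.0472 0.2   ]
dir [ 0.2575 -0.9663  0.    ] -75.07650706121524
peg [0.6073 0.0976 0.243 ] out 0.04370665472595619 side -0.0009540336317675237
sleeve at 0.04177103455389059
[[0.6079 0.0962 0.2278]
 [0.6079 0.096  0.232 ]
 [0.6078 0.0959 0.2367]
 [0.6076 0.0961 0.2423]
 [0.608  0.0945 0.2418]]
```

```bash
python3 -m pendant '[[-0.133,0.043,0,-0.03,0],[-0.133,0.043,0.2,-0.03,0],[-0.133,0.043,0.4,-0.03,0],[-0.133,0.043,0.54,-0.03,0],[-0.133,0.043,0.54,-0.03,0]]' 40; python3 -m pendant '[[0.03,0,0,0,0],[0.06,0,0,0,0],[0.06,0,0,0,0]]'; python3 - <<'E'
from h import *
np.set_printoptions(precision=4,suppress=True)
s=ctrl.sense();p=s['tcp_pos'];u=np.array([.2575,-.9663]);c=np.array([.5965,.14]);v=p[:2]-c
print('out',v@u,'side',u[0]*v[1]-u[1]*v[0])
E
```

```text
time_s: 2.8
tcp_pos: [0.614, 0.0626, 0.2213]
tcp_rot: [-3.134, -0.002, 1.836]
force: [0.4, -0.4, -0.0]
opening: 0.0
grip_force: 0.0
time_s: 3.1
tcp_pos: [0.6149, 0.0718, 0.2272]
tcp_rot: [3.138, 0.0, 1.835]
force: [1.0, 0.7, 1.1]
opening: -0.0003
grip_force: 0.0
out 0.07066719276769146 side 0.0002557628222480818
```

```bash
python3 -m pendant '[[0.03,0,0,0,0],[0.06,0,0,0,0],[0.09,0,0,0,0],[0.12,0,0,0,0],[0.12,0,0,0,0]]'; python3 -m pendant '[[0.03,0,0,0,0],[0.06,0,0,0,0],[0.09,0,0,0,0],[0.09,0,0,0,0]]'
```

```text
time_s: 3.6
tcp_pos: [0.6096, 0.0887, 0.2257]
tcp_rot: [3.141, -0.0, 1.834]
force: [1.4, -1.0, 1.1]
opening: 0.0001
grip_force: 0.7
time_s: 4.0
tcp_pos: [0.6056, 0.102, 0.2252]
tcp_rot: [-3.141, -0.001, 1.835]
force: [1.0, -1.0, 0.5]
opening: -0.0
grip_force: 0.5
```

```bash
python3 -m pendant '[[0.02,0,0,0,0],[0.04,0,0,0,0],[0.06,0,0,0,0],[0.06,0,0,0,0]]'; python3 -m pendant '[[0.01,0,0,0,0],[0.02,0,0,0,0],[0.02,0,0,0,0]]';python3 - <<'E'
from h import *
d=ctrl.snapshot('wrist');np.savez('wrist2.npz',**d)
cv2.imwrite('pics/w2.png',cv2.resize(d['img'][60:300,130:400],None,fx=2.2,fy=2.2,interpolation=cv2.INTER_CUBIC))
E
```

```text
time_s: 4.4
tcp_pos: [0.6033, 0.1103, 0.2252]
tcp_rot: [-3.141, -0.001, 1.834]
force: [0.3, -1.7, 1.0]
opening: -0.0004
grip_force: 0.8
time_s: 4.7
tcp_pos: [0.6027, 0.1128, 0.2252]
tcp_rot: [-3.141, -0.0, 1.834]
force: [0.7, -2.6, -0.1]
opening: 0.0001
grip_force: 1.2
```

View pics/w2.png

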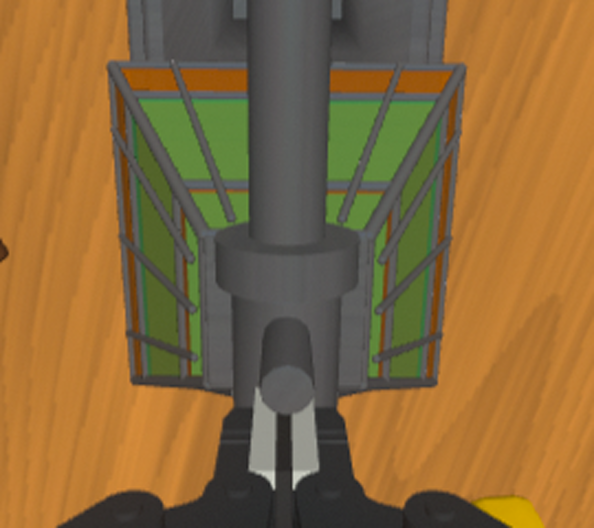

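The sleeve now looks flush, or nearly so, with the collar (crop y≈300), with the peg against the fingers. I'll push on gently until the force rises.

```bash
for i in 1 2 3; do python3 -m pendant '[[0.01,0,0,0,0],[0.01,0,0,0,0],[0.01,0,0,0,0]]' | grep -E 'pos|force:'; done
```

```text
tcp_pos: [0.6024, 0.1138, 0.2253]
force: [0.8, -4.0, 0.8]
grip_force: 1.9
tcp_pos: [0.6024, 0.1139, 0.2253]
force: [1.2, -6.8, 1.5]
grip_force: 3.6
tcp_pos: [0.6024, 0.1139, 0.2253]
force: [2.0, -10.5, 0.3]
grip_force: 5.3
```

The sleeve stalled with the force rising to 10.5 N and the TCP 26.7 mm out, against about 27 mm expected, so it is home. Next I'll back off, rise and look at the groove.

```bash
python3 -m pendant '[[-0.08,0,0,0,0],[-0.16,0,0,0,0],[-0.16,0,-0.25,0,0],[-0.3,0,-0.4,0,0],[-0.6,0,-0.4,0,0]]'; python3 -m pendant '[[0,0,0,0,0],[0,0,0,0,0],[0,0,0,0,0]]' ;python3 - <<'E'
from h import *
d=ctrl.snapshot('wrist');np.savez('wrist3.npz',**d);s=ctrl.sense();print(s['tcp_pos'],s['force'])
u=np.array([.2575,-.9663,0]);c=np.array([.5965,.14,.2])
q=proj(d,[c,c+.044*u,c+.058*u,c+.125*u]);print(q)
cv2.imwrite('pics/w3.png',cv2.resize(d['img'][100:300,180:340],None,fx=3,fy=3,interpolation=cv2.INTER_CUBIC))
E
```

```text
time_s: 6.15
tcp_pos: [0.6267, 0.0326, 0.29]
tcp_rot: [3.133, -0.001, 1.839]
force: [-0.1, -0.2, 0.2]
opening: 0.0001
grip_force: 0.0
time_s: 6.45
tcp_pos: [0.6248, 0.0305, 0.2847]
tcp_rot: [-3.141, -0.001, 1.834]
force: [-0.3, -0.1, -0.1]
opening: -0.0
grip_force: 0.0
[0.62474048 0.0308961  0.28476176] [-0.15949094 -0.21160175  0.83693038]
[[260.45612456  41.29009538]
 [260.16157324 107.75633653]
 [260.07563351 127.1488526 ]
 [259.70786465 210.13681409]]
```

View pics/w3.png

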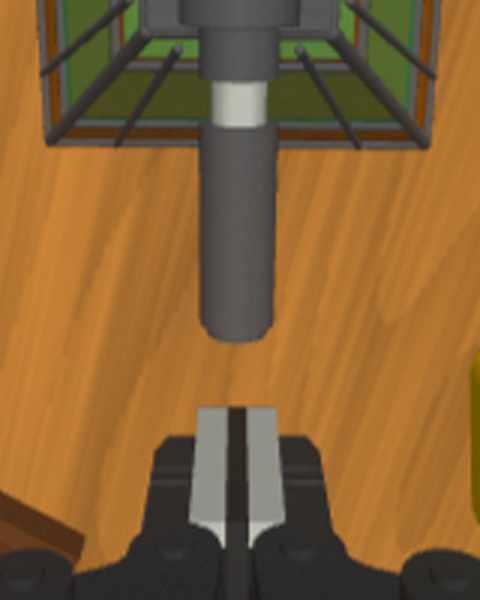

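The rod points down the picture. The sleeve end is at crop y≈25, full rod runs to 82, the bright groove spans 82–126 at x 212–266, and the rod end is at about 325–340. I'll measure the groove.

```bash
python3 - <<'E'
from h import *
np.set_printoptions(precision=4,suppress=True)
d=load('wrist3');g=cv2.cvtColor(d['img'],cv2.COLOR_BGR2HSV)
m=((g[...,2]>120)&(g[...,1]<50)).astype(np.uint8);m[:115]=0;m[155:]=0;m[:,:240]=0;m[:,280:]=0
n,l,st,ce=cv2.connectedComponentsWithStats(m);i=1+np.argmax(st[1:,4]);print(st[i],ce[i])
u=np.array([.2575,-.9663,0]);c=np.array([.5965,.14,.2])
gray=cv2.cvtColor(d['img'],cv2.COLOR_BGR2GRAY).astype(float)
for x in(252,254,256,259,262,264,266):
    col=cv2.GaussianBlur(gray,(3,1),0)[110:160,x];gr=np.diff(col);a=110.5+gr.argmax();b=110.5+gr.argmin()
    print(x,a,b,[round(float((onz(d,260,v,z)-c)@u),4) for v,z in((a,.2),(a,.21),(b,.2),(b,.207))])
mid=[onz(d,260,v,.2) for v in(127,142)];print(mid, np.mean(mid,0))
for v in (108,209): print(v,(onz(d,260,v,.2)-c)@u, onz(d,260,v,.2))
# rod centreline in this view
for v in (150,170,190):
    r=np.abs(cv2.Sobel(gray,-1,1,0))[v]; L=235+r[235:255].argmax();R=262+r[262:285].argmax();print(v,L,R,onz(d,(L+R)/2,v,.2))
E
```

```text
[251 127  18  16 262] [259.2328 134.2634]
252 126.5 141.5 [0.0575, 0.0563, 0.0687, 0.0676]
254 126.5 141.5 [0.0575, 0.0563, 0.0687, 0.0676]
256 126.5 141.5 [0.0575, 0.0563, 0.0687, 0.0676]
259 127.5 141.5 [0.0583, 0.057, 0.0687, 0.0676]
262 127.5 141.5 [0.0583, 0.057, 0.0687, 0.0676]
264 126.5 141.5 [0.0575, 0.0563, 0.0687, 0.0676]
266 126.5 141.5 [0.0575, 0.0563, 0.0687, 0.0676]
[array([0.6114, 0.084 , 0.2   ]), array([0.6143, 0.0732, 0.2   ])] [0.6128 0.0786 0.2   ]
108 0.044174619118531974 [0.6078 0.0973 0.2   ]
209 0.12400000988854268 [0.6287 0.0202 0.2   ]
150 246 272 [0.6152 0.0671 0.2   ]
170 246 272 [0.6193 0.0518 0.2   ]
190 246 271 [0.6232 0.0358 0.2   ]
```

```bash
python3 -m pendant '[[-0.3,-0.15,0,0,0],[-0.6,-0.3,0,0,0.7],[-0.86,-0.5,0,0,1],[-0.86,-0.5,0,0,1]]';python3 -m pendant '[[-0.3,-0.15,0.2,0.09,1],[-0.6,-0.3,0.5,0.18,1],[-0.86,-0.5,0.83,0.27,1],[-0.86,-0.5,0.83,0.36,1],[-0.86,-0.5,0.83,0.36,1]]';python3 -m pendant '[[0,0,0,0,1],[0,0,0,0,1]]'; python3 - <<'E'
from h import *
d=ctrl.snapshot('wrist');np.savez('wrist4.npz',**d);s=ctrl.sense();print(s['tcp_pos'],s['tcp_rot'],s['force'])
print(proj(d,[[.56,-.219,.0645]]))
cv2.imwrite('pics/w4.png',cv2.resize(d['img'],(800,600),interpolation=cv2.INTER_CUBIC))
E
```

```text
time_s: 6.9
tcp_pos: [0.5841, -0.1182, 0.2854]
tcp_rot: [-3.14, 0.001, 1.828]
force: [-0.2, 0.5, 0.1]
opening: 0.0432
grip_force: 0.0
time_s: 7.4
tcp_pos: [0.5431, -0.2587, 0.155]
tcp_rot: [-3.131, -0.001, 1.263]
force: [-0.3, 1.4, -0.8]
opening: 0.0854
grip_force: 0.0
time_s: 7.6
tcp_pos: [0.5488, -0.2568, 0.1621]
tcp_rot: [3.139, -0.0, 1.271]
force: [1.2, -0.8, 0.8]
opening: 0.0852
grip_force: 0.0
[ 0.54910632 -0.25684922  0.1625087 ] [ 3.13847283e+00 -7.83292636e-05  1.27133147e+00] [0.88403437 0.09780559 0.77236643]
[[257.54064354 144.81282115]]
```

View pics/w4.png

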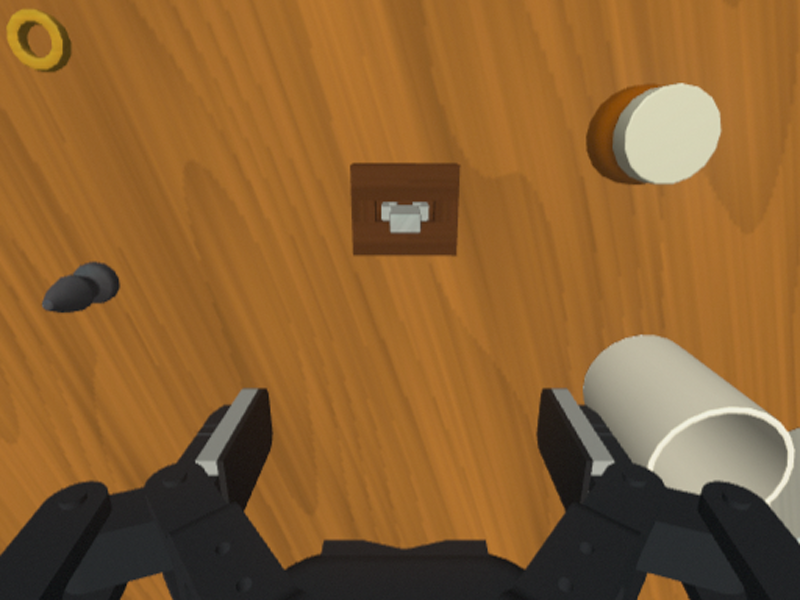

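The tab top is the light block at (405,213) in the 800-px picture, and the stand's edges are level, so the yaw matches. The jar is at (665,130) and the mug at (700,430), both to the right. I'll measure them.

```bash
python3 - <<'E'
from h import *
np.set_printoptions(precision=4,suppress=True)
d=load('wrist4');k=1/1.5625;X=cloud(d);s=ctrl.sense();y=s['tcp_rot'][2]
tx=np.array([np.cos(y),np.sin(y),0]);ty=np.array([np.sin(y),-np.cos(y),0])
w=X[130:152,240:280].reshape(-1,3);q=w[w[:,2]>.058]
print('tab',len(q),q.mean(0),'median z',np.median(q[:,2]),'tool extents',np.ptp(q@tx),np.ptp(q@ty))
c=((q@tx).min()+(q@tx).max())/2*tx+((q@ty).min()+(q@ty).max())/2*ty;print('tab mid',c)
def p(u,v,z):return onz(d,(u+.5)*k-.5,(v+.5)*k-.5,z)
print('slab pix',p(389,219,.0645),p(421,219,.0645),p(405,206,.0645),p(405,232,.0645))
st=(p(351,164,.022)+p(459,164,.022)+p(353,255,.022)+p(457,255,.022))/4;print('stand',st,np.linalg.norm(p(351,164,.022)-p(459,164,.022)),np.linalg.norm(p(405,164,.022)-p(405,255,.022)))
f=st.copy();t=s['tcp_pos']
for n,P in(('jar',p(667,133,.05)),('mug',p(720,465,.095)),('stand',st)):
    print(n,P,'rel tool x,y from stand',(P-st)@tx,(P-st)@ty)
dl=st-t;print('tcp->stand shares',dl@tx/.15,dl@ty/.15)
print(p(375,211,.022),p(436,211,.022))
E
```

```text
tab 266 [ 0.5616 -0.2168  0.0653] median z 0.06365575337767167 tool extents 0.04616163349452098 0.015448675685073798
tab mid [ 0.5667 -0.2001  0.    ]
slab pix [ 0.5545 -0.2132  0.0645] [ 0.5701 -0.2181  0.0645] [ 0.5642 -0.2093  0.0645] [ 0.5603 -0.2221  0.0645]
stand [ 0.5619 -0.2177  0.022 ] 0.06273972139123928 0.054175357188178216
jar [ 0.7033 -0.2155  0.05  ] rel tool x,y from stand 0.0438134331630314 0.13445142643072783
mug [ 0.6868 -0.3877  0.095 ] rel tool x,y from stand -0.125595180347979 0.16953215012457018
stand [ 0.5619 -0.2177  0.022 ] rel tool x,y from stand 0.0 0.0
tcp->stand shares 0.27441518283902805 0.004324713716239946
[ 0.5447 -0.2124  0.022 ] [ 0.5796 -0.2233  0.022 ]
```

```bash
python3 -m pendant '[[0.277,0.003,0,0,1],[0.277,0.003,0.2,0,1],[0.277,0.003,0.4,0,0.8],[0.277,0.003,0.55,0,0.6],[0.277,0.003,0.6,0,0.6]]';python3 -m pendant '[[0,0,0.12,0,0.6],[0,0,0.2,0,0.6],[0,0,0.23,0,0.6],[0,0,0.23,0,0.6]]'
```

```text
time_s: 8.15
tcp_pos: [0.56, -0.2165, 0.0696]
tcp_rot: [-3.139, -0.0, 1.271]
force: [-0.6, 0.1, -0.5]
opening: 0.0513
grip_force: 0.0
time_s: 8.55
tcp_pos: [0.5603, -0.2183, 0.0364]
tcp_rot: [-3.141, -0.0, 1.269]
force: [0.2, 0.1, 0.2]
opening: 0.0511
grip_force: 0.0
```

```bash
python3 -m pendant '[[0.005,0.008,0,0,0.3],[0.005,0.008,0,0,0.1],[0.005,0.008,0,0,0],[0.005,0.008,0,0,0],[0.005,0.008,0,0,0]]' 60;python3 -m pendant '[[0,0,0,0,0],[0,0,0,0,0]]';python3 -m pendant '[[0,0,-0.1,0,0],[0,0,-0.25,0,0],[0,0,-0.5,0,0],[0,0,-0.8,0,0],[0,0,-0.8,0,0]]'
```

```text
time_s: 9.05
tcp_pos: [0.5623, -0.2185, 0.0374]
tcp_rot: [3.139, 0.0, 1.268]
force: [-0.6, 0.7, 4.9]
opening: 0.015
grip_force: 58.8
time_s: 9.25
tcp_pos: [0.5624, -0.2185, 0.0374]
tcp_rot: [3.139, 0.0, 1.268]
force: [-0.3, 0.5, 5.6]
opening: 0.015
grip_force: 58.9
time_s: 9.75
tcp_pos: [0.5651, -0.2197, 0.1631]
tcp_rot: [3.13, 0.001, 1.268]
force: [1.4, 0.1, -0.1]
opening: 0.0146
grip_force: 58.6
```

```bash
python3 -m pendant '[[0,0,-0.3,-0.09,0],[0,0,-0.6,-0.18,0],[0,0,-0.8,-0.27,0],[0,0,-0.8,-0.355,0],[0,0,-0.8,-0.355,0]]'; python3 - <<'E'
from h import *
np.set_printoptions(precision=4,suppress=True)
d=ctrl.snapshot('wrist');s=ctrl.sense();y=s['tcp_rot'][2];t=s['tcp_pos']
cv2.imwrite('pics/w5.png',cv2.resize(d['img'][130:330,160:360],None,fx=2.5,fy=2.5))
tx=np.array([np.cos(y),np.sin(y)]);ty=np.array([np.sin(y),-np.cos(y)])
g=np.array([.6125,.0790]);dl=g-t[:2];print(t,y,'shares to groove',dl@tx/.15,dl@ty/.15,'z',s['opening'])
E
```

```text
time_s: 10.25
tcp_pos: [0.5617, -0.2183, 0.2765]
tcp_rot: [3.141, 0.001, 1.826]
force: [-0.7, 0.1, -1.4]
opening: 0.0143
grip_force: 58.6
[ 0.5611 -0.2181  0.2752] 1.8231361456557929 shares to groove 1.8324931678147776 0.8262624308499548 z 0.014801256539837543
```

View pics/w5.png

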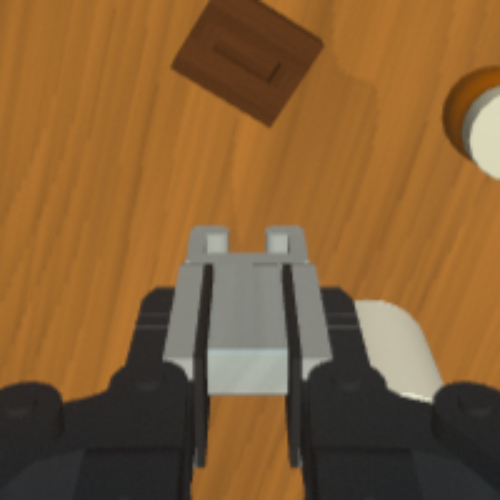

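The clip is held square in the fingers, and the stand below is empty. I'll work out its offset in the tool frame.

```bash
python3 -m pendant '[[0.3,0.13,0,0,0],[0.6,0.27,0,0,0],[0.9,0.4,0,0,0],[0.9,0.4,0,0,0]]';python3 -m pendant '[[0.3,0.13,0,0,0],[0.6,0.27,0,0,0],[0.8,0.426,0,0,0],[0.93,0.426,0,0,0],[0.93,0.426,0,0,0]]';python3 -m pendant '[[0,0,0,0,0],[0,0,0,0,0],[0,0,0,0,0]]'; python3 - <<'E'
from h import *
np.set_printoptions(precision=4,suppress=True)
d=ctrl.snapshot('wrist');s=ctrl.sense();y=s['tcp_rot'][2];t=s['tcp_pos']
tx=np.array([np.cos(y),np.sin(y),0]);ty=np.array([np.sin(y),-np.cos(y),0])
for v in(288,269.2):print('tab edge tool x',(onz(d,259,v,t[2]+.0271)-t)@tx)
for u in(160+208/2.5,160+287/2.5):print('tab edge tool y',(onz(d,u,280,t[2]+.0271)-t)@ty)
a=onz(d,259,130+228/2.5,t[2]-.0209+.014);print('bridge +x edge',(a-t)@tx)
g=np.array([.6125,.0790,0]);dl=(g-t);print(t,y,'to groove m',dl@tx,dl@ty)
w=cv2.resize(d['img'][60:300,160:360],None,fx=2.5,fy=2.5);cv2.imwrite('pics/w6.png',w)
E
```

```text
time_s: 10.7
tcp_pos: [0.5852, -0.0664, 0.274]
tcp_rot: [-3.138, -0.004, 1.831]
force: [0.7, -0.1, -0.7]
opening: 0.0147
grip_force: 58.7
time_s: 11.2
tcp_pos: [0.6112, 0.0811, 0.2738]
tcp_rot: [-3.137, -0.001, 1.828]
force: [-0.6, 0.3, -1.2]
opening: 0.0146
grip_force: 58.8
time_s: 11.5
tcp_pos: [0.6121, 0.0771, 0.2761]
tcp_rot: [-3.141, 0.0, 1.823]
force: [-0.5, -0.4, -1.2]
opening: 0.0145
grip_force: 58.8
tab edge tool x -0.003842240543663283
tab edge tool x 0.006121713151130701
tab edge tool y -0.007142381922510804
tab edge tool y 0.007138529202440221
bridge +x edge 0.013877499019616189
[0.6122 0.0773 0.2763] 1.8234859718528047 to groove m 0.0016068603254183846 0.000752021825101817
```

View pics/w6.png

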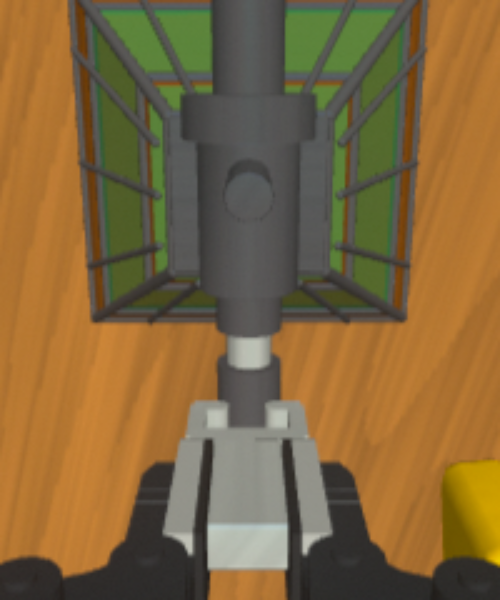

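The clip is lined up over the rod, the sleeve is against the collar (crop y≈140), and the groove is at crop y 338–368. I'll refine the groove position from this view.

```bash
python3 - <<'E'
from h import *
np.set_printoptions(precision=4,suppress=True)
s=ctrl.sense();t=s['tcp_pos'];y=s['tcp_rot'][2]
d=ctrl.snapshot('wrist');g=cv2.cvtColor(d['img'],cv2.COLOR_BGR2GRAY).astype(float)
tx=np.array([np.cos(y),np.sin(y),0]);ty=np.array([np.sin(y),-np.cos(y),0])
for x in(254,257,260,263,266):
    gr=np.diff(g[185:217,x]);a=185.5+gr.argmax();b=185.5+gr.argmin()
    A,B=[(onz(d,x,v,.2)-t)@tx for v in(a,b)];A2,B2=(onz(d,x,a,.21)-t)@tx,(onz(d,x,b,.207)-t)@tx
    print(x,a,b,'axis',A,B,(A+B)/2,'upper',A2,B2,(A2+B2)/2)
r=np.abs(np.diff(g[220]));L=235+r[235:255].argmax();R=262+r[262:285].argmax();print(L,R,(onz(d,(L+R+1)/2,220,.2)-t)@ty)
E
```

```text
254 194.5 206.5 axis 0.004544828282490124 -0.0054606170938137095 -0.0004578944056617927 upper 0.008121804852650717 -0.002636517674292061 0.002742643589179328
257 194.5 207.5 axis 0.004544464685472467 -0.006307423690679114 -0.0008814795026033237 upper 0.008121457879369017 -0.0034562229419367605 0.0023326174687161283
260 194.5 207.5 axis 0.004544101081967319 -0.00630789103778171 -0.0008818949779071956 upper 0.00812111089989641 -0.0034566753319904523 0.002332217783952979
263 194.5 206.5 axis 0.0045437374719745835 -0.005461994547570043 -0.0004591285377977296 upper 0.008120763914232844 -0.002637851043805493 0.002741456435213675
266 194.5 205.5 axis 0.0045433738554940244 -0.004618037461036514 -3.73318027712447e-05 upper 0.008120416922378053 -0.0018209040903235376 0.0031497564160272574
249 266 -0.0004895282317396192
```

The groove's middle is 2.4 mm along tool +x and the clip's middle is +1.1 mm, so I'll shift by 1.3 mm and come down.

```bash
python3 -m pendant '[[0.009,0,0.1,0,0],[0.009,0,0.18,0,0],[0.009,0,0.24,0,0],[0.009,0,0.24,0,0],[0.009,0,0.24,0,0]]'; for i in 1 2 3; do python3 -m pendant '[[0,0,0.013,0,0],[0,0,0.013,0,0],[0,0,0.013,0,0]]' | grep -E 'pos|force:'; done
```

```text
time_s: 12.1
tcp_pos: [0.6117, 0.0798, 0.2401]
tcp_rot: [-3.141, -0.0, 1.826]
force: [-0.8, 0.2, -0.2]
opening: 0.0146
grip_force: 58.9
tcp_pos: [0.612, 0.0801, 0.2388]
force: [-0.2, 0.1, 0.2]
grip_force: 58.9
tcp_pos: [0.6118, 0.08, 0.2363]
force: [-0.4, -0.5, -0.7]
grip_force: 58.9
tcp_pos: [0.6118, 0.08, 0.2343]
force: [-0.4, -0.3, -0.7]
grip_force: 58.9
```

```bash
python3 -m pendant '[[-0.008,0,0,0,0],[-0.008,0,0,0,0],[-0.008,0,0,0,0]]' | grep -E 'pos|force:'; for i in 1 2 3; do python3 -m pendant '[[0,0,0.01,0,0],[0,0,0.01,0,0],[0,0,0.01,0,0]]' | grep -E 'pos|force:'; done
```

```text
tcp_pos: [0.6122, 0.0788, 0.2345]
force: [0.2, -1.1, -1.0]
grip_force: 58.9
tcp_pos: [0.6122, 0.0788, 0.233]
force: [0.4, -0.8, 0.2]
grip_force: 58.9
tcp_pos: [0.6123, 0.0788, 0.2318]
force: [0.1, -0.2, 1.7]
grip_force: 58.9
tcp_pos: [0.6123, 0.0789, 0.2304]
force: [-0.4, 0.6, 3.5]
grip_force: 59.3
```

Contact came at TCP z≈0.2326, which matches the groove floor (0.2329 expected, against 0.2369 on the full rod). I'll press on.

```bash
for i in 1 2 3 4; do python3 -m pendant '[[0,0,0.008,0,0],[0,0,0.008,0,0],[0,0,0.008,0,0]]' | grep -E 'pos|force:'; done
```

```text
tcp_pos: [0.6123, 0.0789, 0.2292]
force: [0.6, 0.9, 5.7]
grip_force: 59.5
tcp_pos: [0.6123, 0.0788, 0.2283]
force: [-0.4, -0.3, 5.8]
grip_force: 59.7
tcp_pos: [0.6124, 0.0789, 0.2275]
force: [-1.2, -0.4, 7.8]
grip_force: 59.8
tcp_pos: [0.6125, 0.0788, 0.2266]
force: [-2.1, -0.1, 8.3]
grip_force: 60.0
```

```bash
for i in 1 2 3; do python3 -m pendant '[[0,0,0.008,0,0],[0,0,0.008,0,0],[0,0,0.008,0,0]]' | grep -E 'pos|force:'; done
```

```text
tcp_pos: [0.6125, 0.0788, 0.2256]
force: [-2.2, -1.2, 9.9]
grip_force: 60.1
tcp_pos: [0.6125, 0.0788, 0.2245]
force: [-1.9, 0.7, 7.9]
grip_force: 60.1
tcp_pos: [0.6121, 0.0788, 0.2207]
force: [0.4, 1.2, 0.7]
grip_force: 58.8
```

It snapped: the force fell from 9.9 to 0.7 N at z = 0.2207, against 0.2209 expected for home. I'll confirm the bridge is seated with a light push.

```bash
for i in 1 2 3; do python3 -m pendant '[[0,0,0.008,0,0],[0,0,0.008,0,0],[0,0,0.008,0,0]]' | grep -E 'pos|force:'; done
```

```text
tcp_pos: [0.6121, 0.0788, 0.2202]
force: [0.2, 0.9, 1.1]
grip_force: 59.0
tcp_pos: [0.6122, 0.0788, 0.2194]
force: [-0.2, -0.9, 2.4]
grip_force: 59.1
tcp_pos: [0.6122, 0.0788, 0.2183]
force: [-1.1, -0.2, 4.5]
grip_force: 59.3
```

```bash
python3 -m pendant '[[0,0,-0.01,0,0],[0,0,-0.01,0,0.2],[0,0,-0.01,0,0.5],[0,0,-0.01,0,0.5],[0,0,-0.01,0,0.5]]';python3 -m pendant '[[0,0,-0.1,0,0.5],[0,0,-0.3,0,0.5],[0,0,-0.5,0,0.5],[-0.3,0,-0.5,0,0.5],[-0.45,0,-0.5,0,0.5]]';python3 -m pendant '[[0,0,0,0,0.5],[0,0,0,0,0.5],[0,0,0,0,0.5]]'; python3 - <<'E'
from h import *
d=ctrl.snapshot('wrist');np.savez('w7.npz',**d);X=cloud(d)
w=X[...,:].reshape(-1,3);u=np.array([.2575,-.9663]);c=np.array([.5965,.14])
o=(w[:,:2]-c)@u;sd=u[0]*(w[:,1]-c[1])-u[1]*(w[:,0]-c[0])
m=(np.abs(sd)<.01)&(o>.055)&(o<.072)&(w[:,2]>.24)&(w[:,2]<.26);print('tab top z',m.sum(),np.percentile(w[m,2],[50,90]),'out',np.median(o[m]))
cv2.imwrite('pics/w7.png',cv2.resize(d['img'][60:260,140:380],None,fx=2.5,fy=2.5))
E
```

```text
time_s: 17.7
tcp_pos: [0.6119, 0.0788, 0.2189]
tcp_rot: [-3.141, -0.0, 1.826]
force: [0.0, 0.5, -1.4]
opening: 0.0423
grip_force: 0.0
time_s: 18.2
tcp_pos: [0.6302, 0.012, 0.2959]
tcp_rot: [3.139, 0.002, 1.826]
force: [0.2, 0.2, 0.2]
opening: 0.0427
grip_force: 0.0
time_s: 18.5
tcp_pos: [0.6289, 0.0143, 0.2942]
tcp_rot: [-3.141, -0.001, 1.827]
force: [0.1, 0.1, -0.1]
opening: 0.0425
grip_force: 0.0
tab top z 436 [0.24702473 0.2479091 ] out 0.06222805147224209
```

View pics/w7.png

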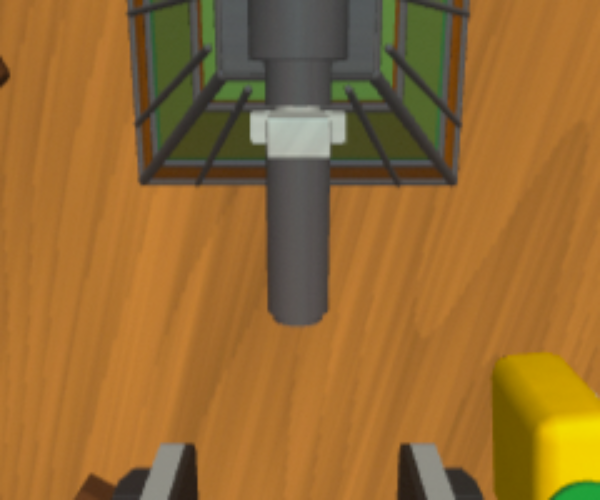

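The clip sits square on the rod in the groove (crop (298,130)). Its tab top is at 0.2475 m (0.248 expected when home) and 62 mm out. I'll check the sleeve's end once more and hand in.

```bash
python3 - <<'E'
from h import *
d=load('w7');u=np.array([.2575,-.9663,0]);c=np.array([.5965,.14,.2])
o=(onz(d,259,60+57/2.5,.2)-c)@u;print('sleeve end',o)
if abs(o-.044)<.003: print(ctrl.sign_off())
E
```

```text
sleeve end 0.04342807406135647
the job is handed in; nothing more can be done
None
```

The sleeve is back against the collar and the clip is snapped fully home in the groove and released; the clip pressing peaked at about 10 N, the job took about 18.5 s, and it is handed in.

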